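# Push the cookbook row into line and close the bookend

### The job

Tidy the wooden cookbook rack: two of the three things standing in it stick out at the front and the sliding bookend has been left wide open. Push those two straight back until they meet the rack's back board, in line with the third, and push the sliding bookend along until the three stand close together against the fixed end, with no gaps left. Just push with the fingertips: do not lift, carry or tip anything in the rack, and leave the other things on the worktop where they are.

Things in the scene. Friction and masses are not known exactly. Their poses are not given: they have to be found in the camera images.
- rack: pale wooden cookbook rack, fixed to the worktop, front and left open, nothing above it. Origin at the centre of its underside; x from its open front to its back, y to its left end, z up. Base 210 (x) x 286 (y) mm, its top 12 mm above the worktop
- rack_back (a point): middle of the front face of the rack's back board (rack x = +0.095), the stop for the row; the board runs the whole width, its top is 136 mm above the worktop
- fixed_end (a point): middle of the inner face of the rack's fixed end cheek at the right (rack y = -0.110); the cheek is 15 mm thick, 195 mm long in rack x, its top 160 mm above the worktop. Beyond it, along the right end of the worktop, stands a tall fridge (top 0.66 m up) whose front corner nearest the robot is at about x 0.42, y -0.15: swing the arm round it
- bookend (a joint): travel (m) of the sliding bookend: 0 fully open, inner face 220 mm from the fixed cheek (clear width 0.220 - value); grows as it is pushed right (rack -y). An upright cheek like the fixed one that cannot tip or turn and stays where it is left; slides with 3 N, up to 15 N with the row in front of it. The three things are 78 mm thick together: closed up at 0.142
- bookend_face (a point): middle of the bookend's outer (left) face, 120 mm above the worktop, at rack x = 0, rack y = 0.125 - joint value; push near here towards rack -y. The bookend is 15 mm thick, 195 mm long in rack x, top 161 mm above the worktop
- cookbook: cookbook with cream and green cover, spine upwards, 213 mm long, 26 mm thick, 152 mm high, 0.5 kg. Stands on its long edge on the rack's base; origin at the centre of its underside, x along its length towards the rack's back board, y across its thickness, z up. Home against the back board its origin is at rack x = -0.0115
- binder: grey cloth recipe binder, spine with paper label to the front, 213 mm long, 28 mm thick, 150 mm high, 0.5 kg. Stands, and has its origin and axes, as the cookbook. The three stand side by side in any order, 3 to 12 mm apart; two of them, any two, stick out to the front, one by 45 to 70 mm, one by 20 to 40 mm; the third is within 4 mm of the back board
- board: brown wooden breakfast board, 213 mm long, 24 mm thick, 150 mm high, 0.45 kg. Stands, and has its origin and axes, as the cookbook. Any of the three slides back with 3 to 6 N while the row is loose, and is held much harder once the bookend is closed up on it
- honey_jar: jar of honey with a gold lid, 68 x 69 x 97 mm high; bystander, leave alone. Origin at the centre of its underside
- mug: small white cup with blue flowers and one handle, 62 x 88 x 50 mm high; bystander, leave alone. Origin at the centre of its underside
- garlic: head of garlic, 60 mm across, 59 mm high; bystander, leave alone. Origin at the centre of its underside
- lemon: lemon, 72 x 55 x 56 mm high; bystander, leave alone. Origin at the centre of its underside
- onion: red onion, 78 mm across, 84 mm high; bystander, leave alone. Origin at the centre of its underside
- teaspoon: steel teaspoon lying flat, 133 x 27 x 10 mm; bystander, leave alone. Origin at the centre of its underside
- matches: closed box of matches with a red-brown top, lying flat, 37 x 52 x 16 mm; bystander, leave alone. Origin at the centre of its underside

How it is judged:
By the outcome, as a careful person would: the job done as asked, in the order asked, and still so for the second after the job is handed in, with the robot touching nothing.
It also fails if it takes over 72 s, if anything falls off the work surface, if the arm or the gripper's body presses on something with over 40 N, if the wrist force passes 120 N, or if a joint passes its speed limit or range.

### The arm

A 6-joint arm with a two-finger parallel gripper is mounted at the origin on a cart in front of the work surface, level with it; the furniture and walls round the work are solid. World frame = base frame: x ahead of the robot, y to its left, z up, the work surface at z = 0. Lengths are in mm, angles in rad, forces in N, time in s.
With the tool pointing down it reaches from about 425 to 925 mm from the base axis. Payload 12.5 kg.
Tool frame: the origin (TCP) lies at the very end of the fingers, on their centre line; the grasp point (between the pads) lies 19 mm behind it (bot.grasp_offset is the distance from the TCP to the grasp point, in mm); z points along the fingers, y is the line along which they close (so a half turn about z gives the same grasp; the last joint's range is limited). The gripper opens to 85 mm and grips with 20 to 120 N. Pads are 22 mm wide; open, the fingers measure 114 mm over their backs; the gripper's body (76 mm by 85 mm) begins 54 mm behind the grasp point. The pads swing forward as they close: fully open they stand 13 mm farther back than shut.
Start: joints at [-1.412, 0.491, 1.559, -0, 1.092, -0.106], TCP at [163.595, -603.226, 231.327] pointing down, gripper open.
Joint ranges: [-3.1, 3.1], [-0.84, 2.19], [0.05, 2.79], [-1.13, 4.28], [0.06, 2.93], [-2.69, 2.69]. Speed limits (rad/s): [2.22, 2.22, 2.79, 3.14, 3.14, 3.14].

### API

Orientations are given as a unit quaternion [x, y, z, w].
In Python, from station import bot gives the robot as it stands. The module is installed in compiled form; this text tells all that it offers.
- The arm moves only by the tool servo_tool, never from a script. Its argument "steps" is a list of rows, each an object with "claw": the opening, from -1 (shut) to 1 (fully open); "xyz": the shift along the tool's x, y, z as a fraction of full scale, a list of three; "twist": the turn about the tool's z as a fraction of full scale. In form: [{"claw": claw, "xyz": [dx, dy, dz], "twist": twist}, ...]. A call has exactly 10 rows; each row is the pose to reach, as a shift and turn from the pose commanded when the call began, along the tool's axes at that moment, turning the shorter way round; what a row does not reach only later rows make up. Full scale, the value 1, is 400 mm for a shift and 180 degrees for a turn. A row lasts 1/12 s, in which the tool goes at most 41.7 mm and 7.16 degrees, less where a joint would pass 70% of its speed; a pose out of reach is approached as far as the arm can. A call with a number of a shift or a turn outside -1 to 1 is refused whole. A call with a gripper value outside its range is refused whole. The fingers move at their own pace and stop on an object; "squeeze" is the grip in N (left out, the last holds). Time passes only in rows, so rows that repeat a pose let the fingers close, or fill a call up. It gives the time, the measured TCP pose, the force, the opening and the grip force at its end, in the units of the state.
- bot.get_state(): the state, without advancing time (a new reading comes with each control period).
- bot.grab_frame(name): name is "side" or "top" or "wrist"; returns a dict with "img" (420x560x3 uint8, red, green, blue), "K" (3x3 intrinsics, pixels), "dist_coeffs" ([k1, k2, p1, p2, k3] as OpenCV has them; the pictures are not rectified), "rvec" (rotation vector, rad) and "tvec" (3), from world to camera coordinates, as OpenCV has them; the wrist camera has in their place "tool_from_camera" (4x4, takes a point from camera to tool coordinates, whose origin is the TCP and whose axes are the flange's). Camera axes: x right, y down, z forward; pixel columns grow to the right and rows downward; lengths in mm; the calibration is good to about 2 mm. A picture is of the moment at which its call begins: read the wrist's pose just before it. There is no depth.
- bot.finish_job(): hands the job in; it is judged then, once.
The state is a dict: "clock": time; "q": joint angles; "joint_vel": joint speeds; "tau": joint torques, N m; "position": TCP position; "ee_rot": TCP orientation; "ft_force": force on the tool from outside, world axes, zero at the start; "wrist_torque": the same for the moment, N m; "width": opening from 0.0 (shut) to 1.0 (fully open); "finger_force": force on a finger pad.
Only numpy, scipy, OpenCV 4.12 (cv2) and the standard library are available. Lean on these libraries where they do the work, as an engineer would, in place of code of your own. Each camera call takes 0.05 s, during which the arm holds its last target. There are 200 camera calls.

## Working session

There is one attempt and no reset: what is moved stays moved. The work goes in short steps, Python scripts to look and compute and a tool call to move; the robot and the scene stay as the last step left them, time stands still between calls to the robot, and variables do not carry over. Pictures are saved under pics/ and viewed, at most 10 in all, crops included, and the job is handed in when it is done.

Besides the shell and the picture viewer there is one more tool, called after "Emit:" in YAML: its name, and indented under it one key for each argument. servo_tool: Moves the arm, as the interface text tells. Shift numbers are shares of 400 mm and turn numbers shares of 180 degrees, none past 1 either way. Its arguments: {"type":"object","properties":{"steps":{"type":"array"},"squeeze":{"type":"number"}},"required":["steps"]}

```bash
mkdir -p pics; python3 - <<'E'
from station import bot
import cv2, numpy as np
s=bot.get_state(); print(s)
for n in("side","top"):
    f=bot.grab_frame(n); cv2.imwrite(f"pics/{n}0.png",f["img"][:,:,::-1])
    R=cv2.Rodrigues(np.array(f["rvec"]))[0]; print(n,"cam",-R.T@np.array(f["tvec"]).ravel(),R[2],f["K"][0][0])
E
```

```text
{'clock': 0.0, 'q': array([-1.41159033e+00,  4.91549278e-01,  1.55948141e+00, -2.16018437e-05,
        1.09169227e+00, -1.05623231e-01]), 'joint_vel': array([-0.00218897,  0.0001301 , -0.0007942 , -0.00041345,  0.00071127,
       -0.00025839]), 'tau': array([-4.67934915e-04, -6.18449950e+01, -2.61585295e+01, -1.52490441e-05,
        4.08319000e-03,  9.40710549e-06]), 'position': array([ 163.55522148, -602.97179863,  230.72311984]), 'ee_rot': array([ 9.91245171e-01,  1.32032920e-01, -2.47180004e-05, -5.64693809e-04]), 'ft_force': array([-0.18900668,  0.39995311,  0.37349711]), 'wrist_torque': array([-0.05257631, -0.00341164, -0.03369948]), 'finger_force': 0.0, 'width': 0.9989832754646222}
side cam [-46.37746087 570.43088511 757.73638466] [ 0.62617623 -0.35413218 -0.69461769] 440.4345550638116
top cam [458.00705    222.14727277 965.55425505] [ 0.06554745  0.02254893 -0.99759465] 380.36155421584135
```

View pics/side0.png

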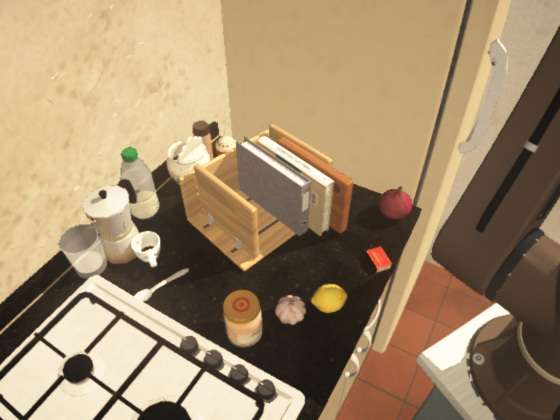

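View pics/top0.png

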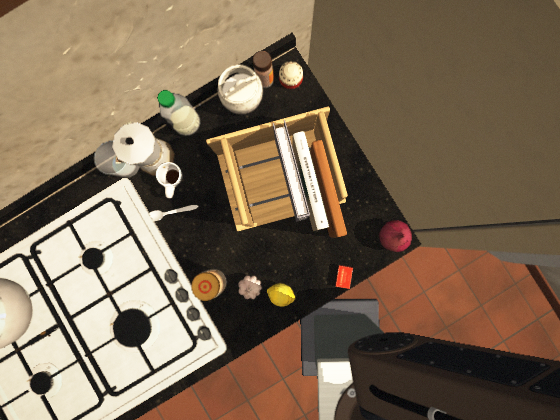

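The side view shows, left to right, the binder (about 275,190), cookbook (305,185) and board (335,190), with the bookend at (225,210). The top view shows the rack with its back board along (208,140)-(328,112). The binder's front is near (305,217), the cookbook's near (320,228) and the board's near (337,233). I'll enlarge the top view.

```bash
cat > h.py <<'E'
from station import bot
import cv2, numpy as np
def cast(f,uv,z):
    K=np.array(f["K"]);R=cv2.Rodrigues(np.array(f["rvec"]))[0];t=np.array(f["tvec"]).ravel()
    p=cv2.undistortPoints(np.array(uv,float).reshape(-1,1,2),K,np.array(f["dist_coeffs"])).reshape(-1,2)
    d=np.c_[p,np.ones(len(p))]@R; c=-R.T@t
    return c+d*((np.array(z)-c[2])/d[:,2])[:,None]
def proj(f,P):
    return cv2.projectPoints(np.array(P,float),np.array(f["rvec"]),np.array(f["tvec"]),np.array(f["K"]),np.array(f["dist_coeffs"]))[0].reshape(-1,2)
def crop(f,u,v,w,h,s,name):
    c=f["img"][v:v+h,u:u+w,::-1]; c=cv2.resize(c,None,fx=s,fy=s,interpolation=cv2.INTER_CUBIC)
    for i in range(0,w,20): cv2.putText(c,str(u+i),(i*s,10),0,.35,(0,0,255)); cv2.line(c,(i*s,0),(i*s,h*s),(0,0,255) ,1) if i%20==0 and 0 else None
    for i in range(0,h,20): cv2.putText(c,str(v+i),(0,i*s+4),0,.35,(0,255,0))
    cv2.imwrite("pics/"+name,c)
E
python3 -c "
from h import *
crop(bot.grab_frame('top'),195,95,160,145,4,'topc.png')"
```

```text
(no output)
```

View pics/topc.png

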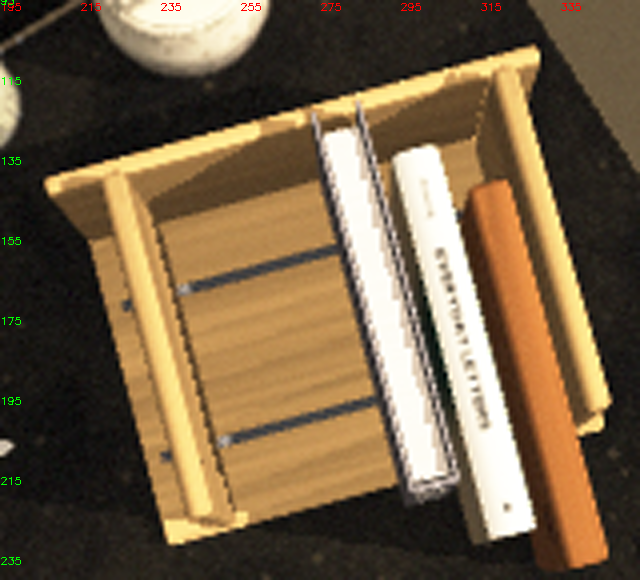

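The crop shows the binder at home, the cookbook sticking out a little and the board next to the fixed cheek sticking out most. Next I'll turn the corner pixels into positions.

```bash
python3 - <<'E'
from h import *
f=bot.grab_frame('top')
P={'fixTopIn_b':(498,70,160),'fixTopIn_f':(580,412,160),'fixTopOut_b':(522,66,160),'fixTopOut_f':(608,402,160),
'beTopOut_b':(106,180,161),'beTopOut_f':(191,520,161),'beTopIn_b':(125,173,161),'beTopIn_f':(212,512,161),
'bbFrontL':(48,192,136),'bbFrontR':(540,65,136),
'bind_fl':(408,497,150),'bind_fr':(457,482,150),'bind_bl':(314,112,150),'bind_br':(360,104,150),
'cook_fl':(490,540,152),'cook_fr':(534,525,152),'cook_bl':(394,155,152),'cook_br':(435,147,152),
'brd_fl':(553,569,150),'brd_fr':(607,555,150),'brd_bl':(470,190,150),'brd_br':(507,181,150)}
k=list(P);a=np.array([P[i] for i in k],float)
W=cast(f,a[:,:2]/4+[195-.4,95-.4],a[:,2]); D=dict(zip(k,W))
d=sum(D[n+'_b']-D[n+'_f'] for n in('fixTopIn','fixTopOut','beTopOut','beTopIn'))[:2]
b=(D['bbFrontL']-D['bbFrontR'])[:2]
print('yaw',np.degrees(np.arctan2(d[1],d[0])),np.degrees(np.arctan2(-b[0],b[1])))
yaw=(np.arctan2(d[1],d[0])+np.arctan2(-b[0],b[1]))/2
ex=np.array([np.cos(yaw),np.sin(yaw)]);ey=np.array([-ex[1],ex[0]])
# rack origin: y from fixed inner(-110)/outer(-125), x from back board top front edge (95)
oy=np.mean([D['fixTopIn_b']@[*ey,0]+110,D['fixTopIn_f']@[*ey,0]+110,D['fixTopOut_b']@[*ey,0]+125,D['fixTopOut_f']@[*ey,0]+125,
 D['beTopOut_b']@[*ey,0]-125,D['beTopOut_f']@[*ey,0]-125,D['beTopIn_b']@[*ey,0]-110,D['beTopIn_f']@[*ey,0]-110])
ox=np.mean([D['bbFrontL']@[*ex,0]-95,D['bbFrontR']@[*ex,0]-95])
O=ox*ex+oy*ey; print('yaw',yaw,'O',O)
for n in k: print(n,D[n].round(),'rack',((D[n][:2]-O)@ex).round(1),((D[n][:2]-O)@ey).round(1))
np.savez('rack.npz',O=O,yaw=yaw)
# side check: project rack points
s=bot.grab_frame('side');im=s["img"][:,:,::-1].copy()
def R(x,y,z): return [*(O+x*ex+y*ey),z]
pts=[R(95,-110,136),R(95,140,136),R(-100,-110,160),R(-100,125,161),R(-105,143,12),R(-105,-143,12),R(-105,143,0)]
for p in proj(s,pts): cv2.circle(im,tuple(int(round(v*16)) for v in p),24,(255,0,255),-1,shift=4)
c=cv2.resize(im[110:280,165:435],None,fx=2.9,fy=2.9,interpolation=cv2.INTER_CUBIC);cv2.imwrite('pics/sidec.png',c)
E
```

```text
yaw 12.516423181715043 12.99605699423591
yaw 0.2226383897100632 O [616.17746069 231.33895255]
fixTopIn_b [728. 150. 160.] rack 91.3 -104.3
fixTopIn_f [541. 112. 160.] rack -99.2 -99.8
fixTopOut_b [730. 137. 160.] rack 90.2 -117.4
fixTopOut_f [546.  97. 160.] rack -97.7 -115.5
beTopOut_b [674. 363. 161.] rack 85.3 115.5
beTopOut_f [489. 320. 161.] rack -104.3 114.4
beTopIn_b [677. 352. 161.] rack 86.5 104.6
beTopIn_f [493. 309. 161.] rack -102.9 102.5
bbFrontL [675. 400. 136.] rack 94.4 151.3
bbFrontR [738. 124. 136.] rack 95.6 -131.5
bind_fl [499. 204. 150.] rack -120.1 -0.5
bind_fr [507. 178. 150.] rack -118.8 -28.0
bind_bl [711. 250. 150.] rack 96.8 -2.7
bind_br [715. 225. 150.] rack 94.8 -28.2
cook_fl [475. 161. 152.] rack -153.2 -37.2
cook_fr [482. 138. 152.] rack -151.2 -61.9
cook_bl [685. 207. 152.] rack 62.1 -39.0
cook_br [689. 185. 152.] rack 60.8 -61.7
brd_fl [459. 128. 150.] rack -176.4 -66.0
brd_fr [465.  99. 150.] rack -176.2 -95.8
brd_bl [665. 166. 150.] rack 33.5 -74.4
brd_br [670. 146. 150.] rack 33.3 -95.1
```

View pics/sidec.png

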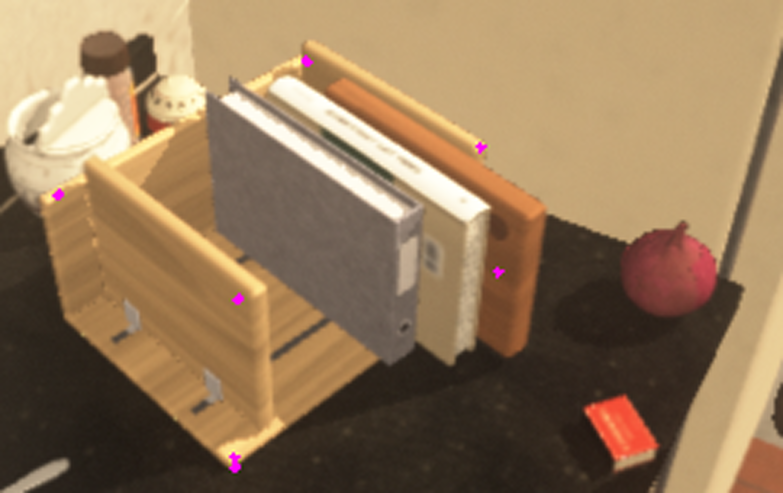

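The binder is at home. The cookbook sticks out about 34 mm and the board about 58 mm, beside the fixed cheek. The bookend is about 18 mm along its travel, because the origin has to be set from the fixed cheek and not from the bookend. All the pushes can be done tool-down with the gripper shut, at z≈100. First I'll shut the claw, rise and draw in, which also gives data for a simple arm model.

Emit:
servo_tool:
  steps:
    - {"claw": -1, "xyz": [0.065, -0.38, -0.375], "twist": 0.0134}
    - {"claw": -1, "xyz": [0.065, -0.38, -0.375], "twist": 0.0134}
    - {"claw": -1, "xyz": [0.065, -0.38, -0.375], "twist": 0.0134}
    - {"claw": -1, "xyz": [0.065, -0.38, -0.375], "twist": 0.0134}
    - {"claw": -1, "xyz": [0.065, -0.38, -0.375], "twist": 0.0134}
    - {"claw": -1, "xyz": [0.065, -0.38, -0.375], "twist": 0.0134}
    - {"claw": -1, "xyz": [0.065, -0.38, -0.375], "twist": 0.0134}
    - {"claw": -1, "xyz": [0.065, -0.38, -0.375], "twist": 0.0134}
    - {"claw": -1, "xyz": [0.065, -0.38, -0.375], "twist": 0.0134}
    - {"claw": -1, "xyz": [0.065, -0.38, -0.375], "twist": 0.0134}

```text
clock: 1.08
position: [148.9, -450.3, 379.7]
ee_rot: [0.994, 0.111, -0.0, -0.001]
ft_force: [0.2, 0.7, -1.8]
width: -0.005
finger_force: 0.0
```

```bash
python3 - <<'E'
from h import *
s=bot.get_state(); q=s['q'];p=s['position'];print(q,p,s['ee_rot'])
q0=np.array([-1.4116,.49155,1.55948,0,1.0917,-.1056]);p0=np.array([163.555,-602.97,230.72])
A=[];b=[]
for Q,P in((q0,p0),(q,p)):
    rr=np.hypot(P[0],P[1]); d=np.arctan2(P[1],P[0])-Q[0]; print('off',rr*np.sin(d)); rho=rr*np.cos(d)
    A+= [[np.sin(Q[1]),np.sin(Q[1]+Q[2]),0],[np.cos(Q[1]),np.cos(Q[1]+Q[2]),1]]; b+=[rho,P[2]]
x,res,_,_=np.linalg.lstsq(np.array(A),np.array(b),rcond=None); print(x,res,np.array(A)@x-b)
L1,L2,h=x
# min radius vs z, with limits q3<=2.79,q2>=-.84, q5=pi-q2-q3 in [.06,2.93]
q2,q3=np.meshgrid(np.linspace(-.8,2.1,300),np.linspace(.1,2.7,300))
r=L1*np.sin(q2)+L2*np.sin(q2+q3);z=L1*np.cos(q2)+L2*np.cos(q2+q3)+h;q5=np.pi-q2-q3
ok=(q5>.1)&(q5<2.9)&(r>0)
for Z in range(50,651,50):
    m=ok&(abs(z-Z)<10); print(Z,r[m].min().round() if m.any() else None,r[m].max().round() if m.any() else None)
E
```

```text
[-1.39088267e+00  1.41246784e-01  1.67784037e+00 -2.56346609e-05
  1.32523612e+00 -4.25345163e-02] [ 148.88321399 -450.34300295  379.67661801] [ 9.93819701e-01  1.10997915e-01 -1.06108252e-04 -1.36123985e-03]
off 65.90118095162603
off 65.89365428504438
[558.37762472 403.49267168 -74.5608986 ] [0.68505071] [ 0.12973609  0.57797687  0.01023364 -0.57797687]
50 223.0 953.0
100 183.0 946.0
150 111.0 936.0
200 0.0 923.0
250 0.0 906.0
300 2.0 888.0
350 1.0 866.0
400 0.0 841.0
450 0.0 810.0
500 1.0 776.0
550 1.0 737.0
600 1.0 692.0
650 2.0 641.0
```

Emit:
servo_tool:
  steps:
    - {"claw": -1, "xyz": [0.5, -0.73, 0], "twist": 0}
    - {"claw": -1, "xyz": [0.5, -0.73, 0], "twist": 0}
    - {"claw": -1, "xyz": [0.5, -0.73, 0], "twist": 0}
    - {"claw": -1, "xyz": [0.5, -0.73, 0], "twist": 0}
    - {"claw": -1, "xyz": [0.5, -0.73, 0], "twist": 0}
    - {"claw": -1, "xyz": [0.5, -0.73, 0], "twist": 0}
    - {"claw": -1, "xyz": [0.5, -0.73, 0], "twist": 0}
    - {"claw": -1, "xyz": [0.5, -0.73, 0], "twist": 0}
    - {"claw": -1, "xyz": [0.5, -0.73, 0], "twist": 0}
    - {"claw": -1, "xyz": [0.5, -0.73, 0], "twist": 0}

```text
clock: 1.92
position: [280.4, -118.2, 380.7]
ee_rot: [0.994, 0.113, -0.0, -0.001]
ft_force: [-0.7, 0.3, 0.7]
width: 0.001
finger_force: 0.0
```

Emit:
servo_tool:
  steps:
    - {"claw": -1, "xyz": [0.474, -0.457, 0.45], "twist": 0}
    - {"claw": -1, "xyz": [0.474, -0.457, 0.45], "twist": 0}
    - {"claw": -1, "xyz": [0.474, -0.457, 0.45], "twist": 0}
    - {"claw": -1, "xyz": [0.474, -0.457, 0.45], "twist": 0}
    - {"claw": -1, "xyz": [0.474, -0.457, 0.45], "twist": 0}
    - {"claw": -1, "xyz": [0.474, -0.457, 0.45], "twist": 0}
    - {"claw": -1, "xyz": [0.474, -0.457, 0.45], "twist": 0}
    - {"claw": -1, "xyz": [0.474, -0.457, 0.45], "twist": 0}
    - {"claw": -1, "xyz": [0.474, -0.457, 0.45], "twist": 0}
    - {"claw": -1, "xyz": [0.474, -0.457, 0.45], "twist": 0}

```text
clock: 2.75
position: [424.2, 99.4, 199.4]
ee_rot: [0.994, 0.112, -0.002, 0.0]
ft_force: [-1.1, 0.1, -0.2]
width: 0.003
finger_force: 0.0
```

```bash
python3 -c "
from h import *
s=bot.get_state();print(s['position'],s['ee_rot'],s['ft_force'],s['q'])
f=bot.grab_frame('wrist');cv2.imwrite('pics/w1.png',f['img'][:,:,::-1]);print(f['tool_from_camera'],f['K'])"
```

```text
[424.15373541  99.37168339 199.43305451] [ 9.93713978e-01  1.11928293e-01 -2.14071309e-03  6.42226871e-05] [-1.0835434   0.12249146 -0.18736311] [ 7.84381945e-02  2.68983154e-01  2.03748259e+00 -3.66462157e-04
  8.39401604e-01  1.42515270e+00]
[[ 5.35633520e-04 -9.64519495e-01 -2.64011093e-01  6.62152275e+01]
 [ 9.99999833e-01  5.73581744e-04 -6.66538036e-05  6.00105529e-01]
 [ 2.15720836e-04 -2.64011013e-01  9.64519641e-01 -1.42777369e+02]
 [ 0.00000000e+00  0.00000000e+00  0.00000000e+00  1.00000000e+00]] [[350.93290661   0.         284.12211824]
 [  0.         350.93290661 208.88645027]
 [  0.           0.           1.        ]]
```

View pics/w1.png

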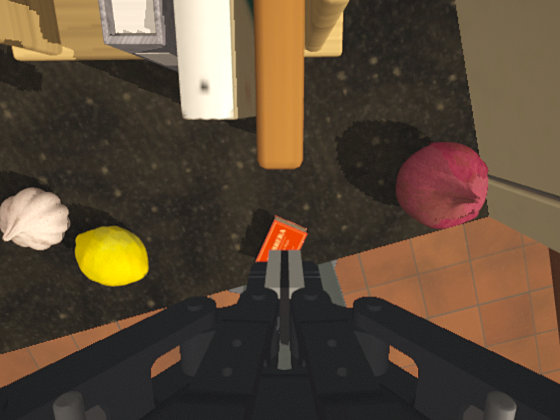

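The wrist view confirms the aim. The board's front edge is at row 165, column 281, about 40 mm ahead of the TCP, and the fingers are in line with it at column 284. Now I'll go down and push the board.

Emit:
servo_tool:
  steps:
    - {"claw": -1, "xyz": [0, -0.003, 0.1], "twist": 0}
    - {"claw": -1, "xyz": [0, -0.003, 0.2], "twist": 0}
    - {"claw": -1, "xyz": [0, -0.003, 0.258], "twist": 0}
    - {"claw": -1, "xyz": [0.03, -0.003, 0.258], "twist": 0}
    - {"claw": -1, "xyz": [0.06, -0.003, 0.258], "twist": 0}
    - {"claw": -1, "xyz": [0.075, -0.003, 0.258], "twist": 0}
    - {"claw": -1, "xyz": [0.09, -0.003, 0.258], "twist": 0}
    - {"claw": -1, "xyz": [0.105, -0.003, 0.258], "twist": 0}
    - {"claw": -1, "xyz": [0.12, -0.003, 0.258], "twist": 0}
    - {"claw": -1, "xyz": [0.135, -0.003, 0.258], "twist": 0}

```text
clock: 3.63
position: [476.3, 112.3, 98.5]
ee_rot: [0.994, 0.111, -0.0, 0.0]
ft_force: [-7.4, -1.5, 5.9]
width: 0.002
finger_force: 0.0
```

Emit:
servo_tool:
  steps:
    - {"claw": -1, "xyz": [0.01, 0, 0], "twist": 0}
    - {"claw": -1, "xyz": [0.02, 0, 0], "twist": 0}
    - {"claw": -1, "xyz": [0.03, 0, 0], "twist": 0}
    - {"claw": -1, "xyz": [0.04, 0, 0], "twist": 0}
    - {"claw": -1, "xyz": [0.045, 0, 0], "twist": 0}
    - {"claw": -1, "xyz": [0.05, 0, 0], "twist": 0}
    - {"claw": -1, "xyz": [0.055, 0, 0], "twist": 0}
    - {"claw": -1, "xyz": [0.06, 0, 0], "twist": 0}
    - {"claw": -1, "xyz": [0.06, 0, 0], "twist": 0}
    - {"claw": -1, "xyz": [0.06, 0, 0], "twist": 0}

```text
clock: 4.47
position: [499.7, 117.7, 98.4]
ee_rot: [0.994, 0.111, -0.0, 0.0]
ft_force: [-5.0, -0.6, 4.2]
width: 0.002
finger_force: 0.0
```

```bash
python3 -c "
from h import *
s=bot.get_state();print(s['position'],s['ft_force'])
f=bot.grab_frame('side');g=bot.grab_frame('wrist')
c=cv2.resize(f['img'][110:280,205:405,::-1],(500,425),interpolation=cv2.INTER_CUBIC)
d=cv2.resize(g['img'][:300,:,::-1],(300,161));o=np.zeros((425,800,3),np.uint8);o[:,:500]=c;o[:161,500:]=d;cv2.imwrite('pics/c2.png',o)"
```

```text
[499.67839157 117.72553779  98.41841452] [-5.00311904 -0.55988791  4.17065644]
```

View pics/c2.png

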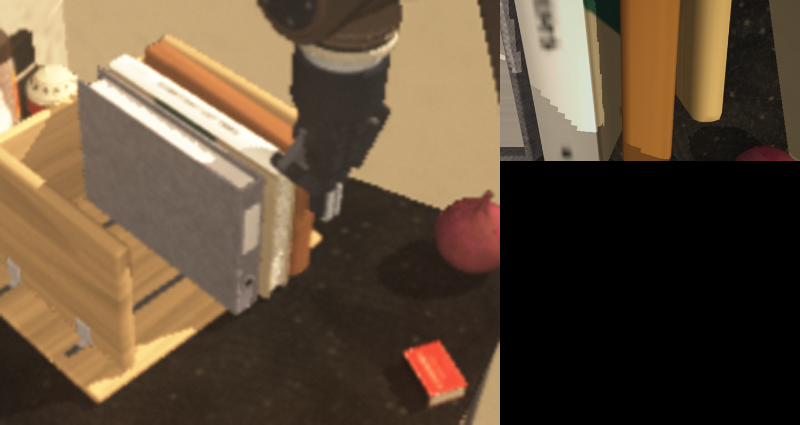

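The board is still upright (side view near 300,250) and has about 10 mm to go. I'll continue gently until it meets the back board.

Emit:
servo_tool:
  steps:
    - {"claw": -1, "xyz": [0.005, 0, 0], "twist": 0}
    - {"claw": -1, "xyz": [0.008, 0, 0], "twist": 0}
    - {"claw": -1, "xyz": [0.011, 0, 0], "twist": 0}
    - {"claw": -1, "xyz": [0.014, 0, 0], "twist": 0}
    - {"claw": -1, "xyz": [0.016, 0, 0], "twist": 0}
    - {"claw": -1, "xyz": [0.018, 0, 0], "twist": 0}
    - {"claw": -1, "xyz": [0.019, 0, 0], "twist": 0}
    - {"claw": -1, "xyz": [0.02, 0, 0], "twist": 0}
    - {"claw": -1, "xyz": [0.02, 0, 0], "twist": 0}
    - {"claw": -1, "xyz": [0.02, 0, 0], "twist": 0}

```text
clock: 5.4
position: [506.8, 119.4, 98.4]
ee_rot: [0.994, 0.111, -0.001, 0.0]
ft_force: [-8.4, -1.7, 7.0]
width: 0.001
finger_force: 0.0
```

Emit:
servo_tool:
  steps:
    - {"claw": -1, "xyz": [0.001, 0, 0], "twist": 0}
    - {"claw": -1, "xyz": [0.002, 0, 0], "twist": 0}
    - {"claw": -1, "xyz": [0.003, 0, 0], "twist": 0}
    - {"claw": -1, "xyz": [0.004, 0, 0], "twist": 0}
    - {"claw": -1, "xyz": [0.005, 0, 0], "twist": 0}
    - {"claw": -1, "xyz": [0.006, 0, 0], "twist": 0}
    - {"claw": -1, "xyz": [0.006, 0, 0], "twist": 0}
    - {"claw": -1, "xyz": [0.006, 0, 0], "twist": 0}
    - {"claw": -1, "xyz": [0.006, 0, 0], "twist": 0}
    - {"claw": -1, "xyz": [0.006, 0, 0], "twist": 0}

```text
clock: 6.23
position: [506.8, 119.5, 98.3]
ee_rot: [0.994, 0.111, -0.003, 0.0]
ft_force: [-21.4, -6.4, 16.5]
width: -0.001
finger_force: 0.0
```

The board has met the stop: the force rose with no further motion. I'll back off and line up with the cookbook, then check with the wrist camera.

Emit:
servo_tool:
  steps:
    - {"claw": -1, "xyz": [-0.01, 0, 0], "twist": 0}
    - {"claw": -1, "xyz": [-0.03, 0, 0], "twist": 0}
    - {"claw": -1, "xyz": [-0.08, 0, 0], "twist": 0}
    - {"claw": -1, "xyz": [-0.16, 0, 0], "twist": 0}
    - {"claw": -1, "xyz": [-0.16, -0.045, 0], "twist": 0}
    - {"claw": -1, "xyz": [-0.16, -0.09, 0], "twist": 0}
    - {"claw": -1, "xyz": [-0.16, -0.09, 0], "twist": 0}
    - {"claw": -1, "xyz": [-0.16, -0.09, 0], "twist": 0}
    - {"claw": -1, "xyz": [-0.16, -0.09, 0], "twist": 0}
    - {"claw": -1, "xyz": [-0.16, -0.09, 0], "twist": 0}

```text
clock: 7.07
position: [439.9, 140.6, 98.0]
ee_rot: [0.994, 0.111, 0.0, 0.0]
ft_force: [-0.7, 0.3, -0.6]
width: 0.0
finger_force: 0.0
```

```bash
python3 -c "
from h import *
s=bot.get_state();print(s['position'],s['ft_force'])
f=bot.grab_frame('top');g=bot.grab_frame('wrist')
crop(f,195,95,160,145,3,'t3.png');c=cv2.imread('pics/t3.png')
d=cv2.resize(g['img'][:300,:,::-1],(320,171));o=np.zeros((435,800,3),np.uint8);o[:,:480]=c;o[:171,480:]=d;cv2.imwrite('pics/c3.png',o)"
```

```text
[439.91939592 140.59492649  98.02970864] [-0.68819429  0.27982504 -0.59365066]
```

View pics/c3.png

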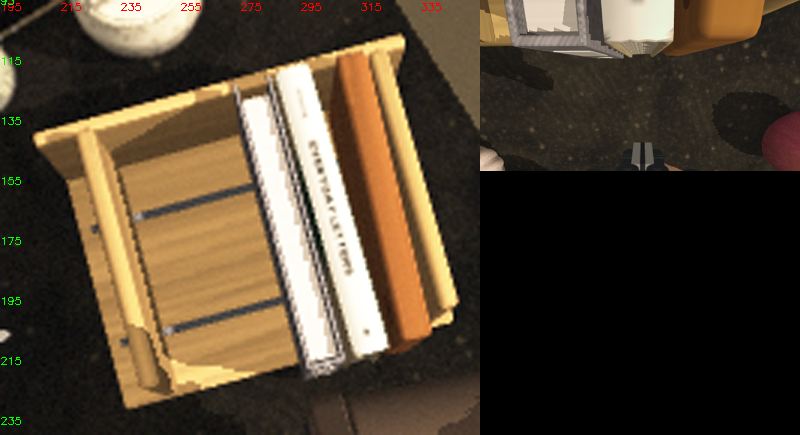

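The board is in, and the cookbook has gone back too, its front now near (385,350) in the crop. I'll measure all three fronts.

```bash
python3 - <<'E'
from h import *
f=bot.grab_frame('top');yaw=.2226
O=np.array([614.3,239.5]);ex=np.array([np.cos(yaw),np.sin(yaw)]);ey=np.array([-ex[1],ex[0]])
a=np.array([(308,377,162),(343,361,162),(235,86,162),(270,78,162),(358,357,164),(387,349,164),(277,70,164),(307,64,164),(392,350,162),(431,338,162),(338,58,162),(365,52,162)],float)
W=cast(f,a[:,:2]/3+[194.7,94.7],a[:,2])[:,:2]-O
print(np.c_[W@ex,W@ey].round(1))
# column gradient along each item's centre line near the front: profile of brightness in rack x
g=cv2.cvtColor(f['img'],cv2.COLOR_RGB2GRAY)
for n,y,z in(('binder',-23,162),('cook',-57,164),('board',-91,162)):
    xs=np.arange(-160,-95,3.); P=np.array([[*(O+x*ex+y*ey),z] for x in xs]);uv=proj(f,P).astype(np.float32)
    print(n,list(zip(xs.astype(int),cv2.remap(g,uv[:,:1],uv[:,1:],cv2.INTER_LINEAR).ravel())))
E
```

```text
[[-124.2   -9.3]
 [-119.3  -36. ]
 [  91.5  -10.1]
 [  90.9  -35.9]
 [-119.2  -46.7]
 [-118.7  -67.9]
 [  94.7  -42.1]
 [  93.6  -64. ]
 [-120.2  -71.3]
 [-118.7 -100.1]
 [  92.9  -86.8]
 [  92.3 -106.7]]
binder [(np.int64(-160), np.uint8(63)), (np.int64(-157), np.uint8(59)), (np.int64(-154), np.uint8(60)), (np.int64(-151), np.uint8(59)), (np.int64(-148), np.uint8(57)), (np.int64(-145), np.uint8(49)), (np.int64(-142), np.uint8(44)), (np.int64(-139), np.uint8(34)), (np.int64(-136), np.uint8(31)), (np.int64(-133), np.uint8(33)), (np.int64(-130), np.uint8(37)), (np.int64(-127), np.uint8(34)), (np.int64(-124), np.uint8(137)), (np.int64(-121), np.uint8(151)), (np.int64(-118), np.uint8(193)), (np.int64(-115), np.uint8(165)), (np.int64(-112), np.uint8(244)), (np.int64(-109), np.uint8(253)), (np.int64(-106), np.uint8(252)), (np.int64(-103), np.uint8(251)), (np.int64(-100), np.uint8(252)), (np.int64(-97), np.uint8(252))]
cook [(np.int64(-160), np.uint8(68)), (np.int64(-157), np.uint8(63)), (np.int64(-154), np.uint8(54)), (np.int64(-151), np.uint8(47)), (np.int64(-148), np.uint8(40)), (np.int6
[... 559 characters left out ...]
(-160), np.uint8(64)), (np.int64(-157), np.uint8(58)), (np.int64(-154), np.uint8(53)), (np.int64(-151), np.uint8(43)), (np.int64(-148), np.uint8(39)), (np.int64(-145), np.uint8(35)), (np.int64(-142), np.uint8(29)), (np.int64(-139), np.uint8(32)), (np.int64(-136), np.uint8(31)), (np.int64(-133), np.uint8(31)), (np.int64(-130), np.uint8(36)), (np.int64(-127), np.uint8(35)), (np.int64(-124), np.uint8(37)), (np.int64(-121), np.uint8(36)), (np.int64(-118), np.uint8(66)), (np.int64(-115), np.uint8(135)), (np.int64(-112), np.uint8(154)), (np.int64(-109), np.uint8(153)), (np.int64(-106), np.uint8(154)), (np.int64(-103), np.uint8(154)), (np.int64(-100), np.uint8(155)), (np.int64(-97), np.uint8(154))]
```

The cookbook is already within about 2 mm of home. A gentle push on its own face will seat it.

Emit:
servo_tool:
  steps:
    - {"claw": -1, "xyz": [0.05, 0, 0], "twist": 0}
    - {"claw": -1, "xyz": [0.1, 0, 0], "twist": 0}
    - {"claw": -1, "xyz": [0.13, 0, 0], "twist": 0}
    - {"claw": -1, "xyz": [0.14, 0, 0], "twist": 0}
    - {"claw": -1, "xyz": [0.145, 0, 0], "twist": 0}
    - {"claw": -1, "xyz": [0.149, 0, 0], "twist": 0}
    - {"claw": -1, "xyz": [0.152, 0, 0], "twist": 0}
    - {"claw": -1, "xyz": [0.154, 0, 0], "twist": 0}
    - {"claw": -1, "xyz": [0.156, 0, 0], "twist": 0}
    - {"claw": -1, "xyz": [0.156, 0, 0], "twist": 0}

```text
clock: 8.05
position: [496.6, 154.1, 97.6]
ee_rot: [0.994, 0.111, -0.004, 0.0]
ft_force: [-17.0, -4.3, 6.6]
width: -0.003
finger_force: 0.0
```

Emit:
servo_tool:
  steps:
    - {"claw": -1, "xyz": [0.001, 0, 0], "twist": 0}
    - {"claw": -1, "xyz": [0.002, 0, 0], "twist": 0}
    - {"claw": -1, "xyz": [0.003, 0, 0], "twist": 0}
    - {"claw": -1, "xyz": [0.004, 0, 0], "twist": 0}
    - {"claw": -1, "xyz": [0.005, 0, 0], "twist": 0}
    - {"claw": -1, "xyz": [0.005, 0, 0], "twist": 0}
    - {"claw": -1, "xyz": [0.005, 0, 0], "twist": 0}
    - {"claw": -1, "xyz": [0.005, 0, 0], "twist": 0}
    - {"claw": -1, "xyz": [0.005, 0, 0], "twist": 0}
    - {"claw": -1, "xyz": [0.005, 0, 0], "twist": 0}

```text
clock: 8.88
position: [496.2, 154.4, 97.0]
ee_rot: [0.994, 0.112, -0.006, 0.001]
ft_force: [-26.5, -3.7, 6.1]
width: -0.0
finger_force: 0.0
```

```bash
python3 -c "
from h import *
s=bot.get_state();print(s['position'],s['ft_force'],s['wrist_torque'])
f=bot.grab_frame('wrist');cv2.imwrite('pics/w4.png',f['img'][:,:,::-1])"
```

```text
[496.21628477 154.35755477  96.97486632] [-26.50833118  -3.6914907    6.05063942] [-0.40611077  2.76334005  0.24195062]
```

View pics/w4.png

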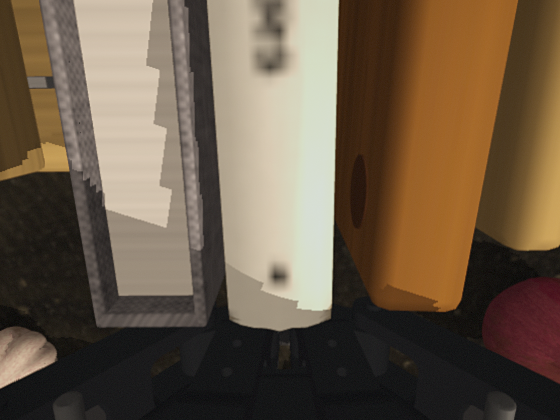

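Both fronts hold firm at 26 N, so the cookbook is seated. I'll back off, rise and go over to the bookend's outer side.

Emit:
servo_tool:
  steps:
    - {"claw": -1, "xyz": [-0.01, 0, 0], "twist": 0}
    - {"claw": -1, "xyz": [-0.03, 0, 0], "twist": 0}
    - {"claw": -1, "xyz": [-0.08, 0, 0], "twist": 0}
    - {"claw": -1, "xyz": [-0.14, 0, 0], "twist": 0}
    - {"claw": -1, "xyz": [-0.14, 0, -0.1], "twist": 0}
    - {"claw": -1, "xyz": [-0.14, 0, -0.2], "twist": 0}
    - {"claw": -1, "xyz": [-0.14, 0, -0.3], "twist": 0}
    - {"claw": -1, "xyz": [-0.14, 0, -0.35], "twist": 0}
    - {"claw": -1, "xyz": [-0.14, 0, -0.35], "twist": 0}
    - {"claw": -1, "xyz": [-0.14, 0, -0.35], "twist": 0}

```text
clock: 9.77
position: [447.6, 142.9, 238.9]
ee_rot: [0.994, 0.111, 0.001, -0.0]
ft_force: [0.4, 0.6, 0.1]
width: -0.0
finger_force: 0.0
```

```bash
python3 - <<'E'
from h import *
s=bot.get_state();p=s['position'];print(p,s['ee_rot'])
q=s['ee_rot'];yaw=2*np.arctan2(q[1],q[0]);print('yaw',yaw)
O=np.array([614.3,239.5]);t=.2226;ex=np.array([np.cos(t),np.sin(t)]);ey=np.array([-ex[1],ex[0]])
r=np.array([(p[:2]-O)@ex,(p[:2]-O)@ey]);print('rack',r)
d=np.array([-10,152])-r; print('need tool x,y frac',d[0]/400,-d[1]/400,'z',(p[2]-125)/400)
f=bot.grab_frame('top')
# bookend outer top edge in rack y: profile at rack x=0 and -60
g=cv2.cvtColor(f['img'],cv2.COLOR_RGB2GRAY)
for x in(-60,40):
    ys=np.arange(85,125,2.5);uv=proj(f,[[*(O+x*ex+y*ey),161] for y in ys]).astype(np.float32)
    print(x,[(float(a),int(b)) for a,b in zip(ys,cv2.remap(g,uv[:,:1],uv[:,1:],1).ravel())])
E
```

```text
[447.60390928 142.86280807 238.87691243] [ 9.93808831e-01  1.11093682e-01  1.48248921e-03 -5.70997624e-05]
yaw 0.22264719954943113
rack [-183.91738432  -57.45197359]
need tool x,y frac 0.43479346080618647 -0.5236299339824905 z 0.28469228106763395
-60 [(85.0, 86), (87.5, 169), (90.0, 166), (92.5, 171), (95.0, 209), (97.5, 227), (100.0, 225), (102.5, 210), (105.0, 176), (107.5, 131), (110.0, 153), (112.5, 159), (115.0, 158), (117.5, 155), (120.0, 157), (122.5, 60)]
40 [(85.0, 99), (87.5, 101), (90.0, 167), (92.5, 160), (95.0, 174), (97.5, 216), (100.0, 221), (102.5, 209), (105.0, 197), (107.5, 157), (110.0, 122), (112.5, 139), (115.0, 139), (117.5, 138), (120.0, 136), (122.5, 124)]
```

Emit:
servo_tool:
  steps:
    - {"claw": -1, "xyz": [0.435, -0.525, 0], "twist": 0}
    - {"claw": -1, "xyz": [0.435, -0.525, 0], "twist": 0}
    - {"claw": -1, "xyz": [0.435, -0.525, 0], "twist": 0}
    - {"claw": -1, "xyz": [0.435, -0.525, 0], "twist": 0}
    - {"claw": -1, "xyz": [0.435, -0.525, 0], "twist": 0}
    - {"claw": -1, "xyz": [0.435, -0.525, 0], "twist": 0}
    - {"claw": -1, "xyz": [0.435, -0.525, 0], "twist": 0}
    - {"claw": -1, "xyz": [0.435, -0.525, 0], "twist": 0}
    - {"claw": -1, "xyz": [0.435, -0.525, 0], "twist": 0}
    - {"claw": -1, "xyz": [0.435, -0.525, 0], "twist": 0}

```text
clock: 10.65
position: [570.5, 385.4, 236.2]
ee_rot: [0.994, 0.111, -0.001, 0.001]
ft_force: [-1.0, 0.3, 0.1]
width: 0.0
finger_force: 0.0
```

Emit:
servo_tool:
  steps:
    - {"claw": -1, "xyz": [0, 0, 0.08], "twist": 0}
    - {"claw": -1, "xyz": [0, 0, 0.16], "twist": 0}
    - {"claw": -1, "xyz": [0, 0, 0.24], "twist": 0}
    - {"claw": -1, "xyz": [0, 0, 0.285], "twist": 0}
    - {"claw": -1, "xyz": [0, 0, 0.285], "twist": 0}
    - {"claw": -1, "xyz": [0, 0, 0.285], "twist": 0}
    - {"claw": -1, "xyz": [0, 0.03, 0.285], "twist": 0}
    - {"claw": -1, "xyz": [0, 0.05, 0.285], "twist": 0}
    - {"claw": -1, "xyz": [0, 0.06, 0.285], "twist": 0}
    - {"claw": -1, "xyz": [0, 0.06, 0.285], "twist": 0}

```text
clock: 11.48
position: [577.2, 361.4, 125.3]
ee_rot: [0.994, 0.11, 0.001, -0.0]
ft_force: [-0.5, -0.0, 0.1]
width: -0.001
finger_force: 0.0
```

Emit:
servo_tool:
  steps:
    - {"claw": -1, "xyz": [0, 0.02, 0], "twist": 0}
    - {"claw": -1, "xyz": [0, 0.04, 0], "twist": 0}
    - {"claw": -1, "xyz": [0, 0.06, 0], "twist": 0}
    - {"claw": -1, "xyz": [0, 0.08, 0], "twist": 0}
    - {"claw": -1, "xyz": [0, 0.1, 0], "twist": 0}
    - {"claw": -1, "xyz": [0, 0.12, 0], "twist": 0}
    - {"claw": -1, "xyz": [0, 0.14, 0], "twist": 0}
    - {"claw": -1, "xyz": [0, 0.16, 0], "twist": 0}
    - {"claw": -1, "xyz": [0, 0.18, 0], "twist": 0}
    - {"claw": -1, "xyz": [0, 0.2, 0], "twist": 0}

```text
clock: 12.32
position: [594.2, 283.9, 123.9]
ee_rot: [0.994, 0.111, -0.0, 0.0]
ft_force: [0.5, 2.3, -0.2]
width: 0.002
finger_force: 1.4
```

Emit:
servo_tool:
  steps:
    - {"claw": -1, "xyz": [0, 0.01, 0], "twist": 0}
    - {"claw": -1, "xyz": [0, 0.02, 0], "twist": 0}
    - {"claw": -1, "xyz": [0, 0.03, 0], "twist": 0}
    - {"claw": -1, "xyz": [0, 0.04, 0], "twist": 0}
    - {"claw": -1, "xyz": [0, 0.05, 0], "twist": 0}
    - {"claw": -1, "xyz": [0, 0.06, 0], "twist": 0}
    - {"claw": -1, "xyz": [0, 0.07, 0], "twist": 0}
    - {"claw": -1, "xyz": [0, 0.08, 0], "twist": 0}
    - {"claw": -1, "xyz": [0, 0.085, 0], "twist": 0}
    - {"claw": -1, "xyz": [0, 0.09, 0], "twist": 0}

```text
clock: 13.15
position: [602.1, 249.8, 124.0]
ee_rot: [0.994, 0.111, 0.0, -0.0]
ft_force: [1.6, 7.4, -1.2]
width: -0.001
finger_force: 3.4
```

Emit:
servo_tool:
  steps:
    - {"claw": -1, "xyz": [0, 0.005, 0], "twist": 0}
    - {"claw": -1, "xyz": [0, 0.01, 0], "twist": 0}
    - {"claw": -1, "xyz": [0, 0.015, 0], "twist": 0}
    - {"claw": -1, "xyz": [0, 0.02, 0], "twist": 0}
    - {"claw": -1, "xyz": [0, 0.024, 0], "twist": 0}
    - {"claw": -1, "xyz": [0, 0.027, 0], "twist": 0}
    - {"claw": -1, "xyz": [0, 0.03, 0], "twist": 0}
    - {"claw": -1, "xyz": [0, 0.032, 0], "twist": 0}
    - {"claw": -1, "xyz": [0, 0.032, 0], "twist": 0}
    - {"claw": -1, "xyz": [0, 0.032, 0], "twist": 0}

```text
clock: 13.98
position: [605.1, 237.5, 124.1]
ee_rot: [0.994, 0.111, 0.0, -0.0]
ft_force: [2.5, 6.7, -1.6]
width: 0.002
finger_force: 3.0
```

```bash
python3 -c "
from h import *
s=bot.get_state();print(s['position'],s['ft_force'])
f=bot.grab_frame('top');crop(f,195,95,160,145,4,'t5.png')"
```

```text
[605.10608238 237.49588087 124.05932753] [ 2.51117055  6.69100208 -1.59216743]
```

View pics/t5.png

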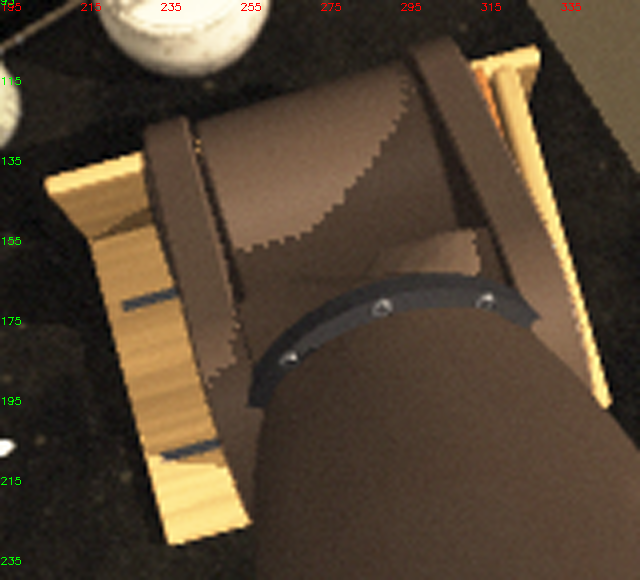

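The arm hides the row in this view (the board shows orange at about 318,120, near the fixed cheek), so I'll go on by force.

Emit:
servo_tool:
  steps:
    - {"claw": -1, "xyz": [0, 0.002, 0], "twist": 0}
    - {"claw": -1, "xyz": [0, 0.004, 0], "twist": 0}
    - {"claw": -1, "xyz": [0, 0.006, 0], "twist": 0}
    - {"claw": -1, "xyz": [0, 0.008, 0], "twist": 0}
    - {"claw": -1, "xyz": [0, 0.01, 0], "twist": 0}
    - {"claw": -1, "xyz": [0, 0.011, 0], "twist": 0}
    - {"claw": -1, "xyz": [0, 0.012, 0], "twist": 0}
    - {"claw": -1, "xyz": [0, 0.012, 0], "twist": 0}
    - {"claw": -1, "xyz": [0, 0.012, 0], "twist": 0}
    - {"claw": -1, "xyz": [0, 0.012, 0], "twist": 0}

```text
clock: 14.87
position: [606.0, 234.0, 124.1]
ee_rot: [0.994, 0.111, 0.001, -0.001]
ft_force: [2.1, 14.9, -2.4]
width: -0.0
finger_force: 6.8
```

Emit:
servo_tool:
  steps:
    - {"claw": -1, "xyz": [0, 0.002, 0], "twist": 0}
    - {"claw": -1, "xyz": [0, 0.004, 0], "twist": 0}
    - {"claw": -1, "xyz": [0, 0.005, 0], "twist": 0}
    - {"claw": -1, "xyz": [0, 0.006, 0], "twist": 0}
    - {"claw": -1, "xyz": [0, 0.007, 0], "twist": 0}
    - {"claw": -1, "xyz": [0, 0.0075, 0], "twist": 0}
    - {"claw": -1, "xyz": [0, 0.0075, 0], "twist": 0}
    - {"claw": -1, "xyz": [0, 0.0075, 0], "twist": 0}
    - {"claw": -1, "xyz": [0, 0.0075, 0], "twist": 0}
    - {"claw": -1, "xyz": [0, 0.0075, 0], "twist": 0}

```text
clock: 15.7
position: [606.0, 233.8, 124.1]
ee_rot: [0.994, 0.112, 0.001, -0.003]
ft_force: [-0.2, 32.0, -3.2]
width: -0.003
finger_force: 16.0
```

It's closed up: the force rose to 32 N and it stopped at the expected place. I'll back off, rise, pull clear and check.

Emit:
servo_tool:
  steps:
    - {"claw": -1, "xyz": [0, -0.01, 0], "twist": 0}
    - {"claw": -1, "xyz": [0, -0.04, 0], "twist": 0}
    - {"claw": -1, "xyz": [0, -0.1, 0], "twist": 0}
    - {"claw": -1, "xyz": [0, -0.1, -0.1], "twist": 0}
    - {"claw": -1, "xyz": [0, -0.1, -0.2], "twist": 0}
    - {"claw": -1, "xyz": [0, -0.1, -0.3], "twist": 0}
    - {"claw": -1, "xyz": [-0.1, -0.1, -0.35], "twist": 0}
    - {"claw": -1, "xyz": [-0.2, -0.1, -0.35], "twist": 0}
    - {"claw": -1, "xyz": [-0.3, -0.1, -0.35], "twist": 0}
    - {"claw": -1, "xyz": [-0.3, -0.1, -0.35], "twist": 0}

```text
clock: 16.53
position: [473.8, 240.4, 264.2]
ee_rot: [0.994, 0.111, -0.002, 0.001]
ft_force: [0.4, 1.3, 1.1]
width: 0.001
finger_force: 0.0
```

Emit:
servo_tool:
  steps:
    - {"claw": -1, "xyz": [-0.1, 0, 0], "twist": 0}
    - {"claw": -1, "xyz": [-0.2, 0, 0], "twist": 0}
    - {"claw": -1, "xyz": [-0.3, 0, 0], "twist": 0}
    - {"claw": -1, "xyz": [-0.35, 0, 0], "twist": 0}
    - {"claw": -1, "xyz": [-0.35, 0, 0], "twist": 0}
    - {"claw": -1, "xyz": [-0.35, 0, 0], "twist": 0}
    - {"claw": -1, "xyz": [-0.35, 0, 0], "twist": 0}
    - {"claw": -1, "xyz": [-0.35, 0, 0], "twist": 0}
    - {"claw": -1, "xyz": [-0.35, 0, 0], "twist": 0}
    - {"claw": -1, "xyz": [-0.35, 0, 0], "twist": 0}

```text
clock: 17.37
position: [344.7, 211.2, 263.8]
ee_rot: [0.994, 0.111, -0.0, 0.0]
ft_force: [0.0, 0.9, 0.5]
width: -0.002
finger_force: 0.0
```

```bash
python3 -c "
from h import *
s=bot.get_state();print(s['position'],s['ft_force'])
f=bot.grab_frame('top');crop(f,195,95,160,145,4,'t6.png')"
```

```text
[344.69075714 211.18119625 263.78541408] [0.00690297 0.92466758 0.49999836]
```

View pics/t6.png

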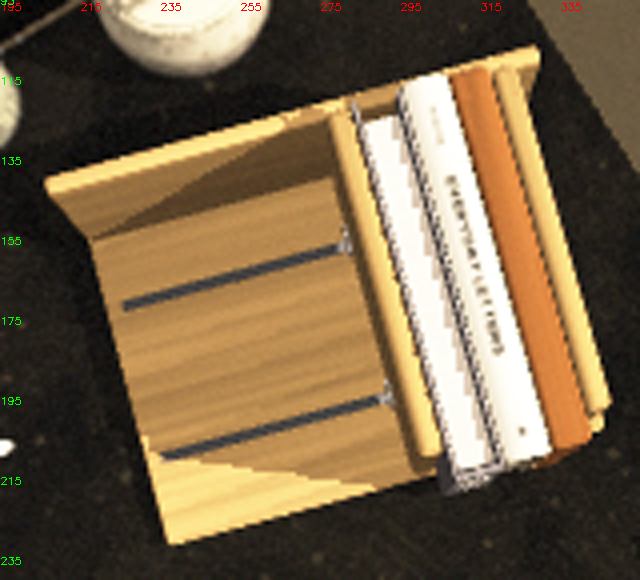

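The row stands closed against the fixed cheek with no gaps. I'll check the front and back lines numerically.

```bash
python3 - <<'E'
from h import *
f=bot.grab_frame('top');O=np.array([614.3,239.5]);t=.2226;ex=np.array([np.cos(t),np.sin(t)]);ey=np.array([-ex[1],ex[0]])
g=cv2.cvtColor(f['img'],cv2.COLOR_RGB2GRAY)
for n,ys,z in(('binder',(-42,-48,-54),162),('cook',(-66,-72,-78),164),('board',(-90,-96,-102),162)):
  for y in ys:
    o=[]
    for xs in(np.arange(-135,-105,1.),np.arange(105,80,-1.)):
        uv=proj(f,[[*(O+x*ex+y*ey),z] for x in xs]).astype(np.float32)
        v=cv2.remap(g,uv[:,:1],uv[:,1:],1).ravel().astype(float); d=np.abs(np.diff(v)); i=d.argmax(); o+=[xs[i]+(-.5 if xs[0]>0 else .5),d[i]]
    print(n,y,'front',o[:2],'back',o[2:])
a=np.array([(352,100),(450,488),(503,468),(402,82),(548,455),(522,465),(592,438),(452,75)],float)
W=cast(f,a/4+[194.6,94.6],np.full(len(a),162.))[:,:2]-O;print(np.c_[W@ex,W@ey].round(1))
ys=np.arange(-45,0,2.);uv=proj(f,[[*(O-40*ex+y*ey),161] for y in ys]).astype(np.float32)
print([(int(a),int(b)) for a,b in zip(ys,cv2.remap(g,uv[:,:1],uv[:,1:],1).ravel())])
E
```

```text
binder -42 front [np.float64(-113.5), np.float64(69.0)] back [np.float64(81.5), np.float64(56.0)]
binder -48 front [np.float64(-123.5), np.float64(30.0)] back [np.float64(81.5), np.float64(57.0)]
binder -54 front [np.float64(-118.5), np.float64(35.0)] back [np.float64(97.5), np.float64(50.0)]
cook -66 front [np.float64(-119.5), np.float64(41.0)] back [np.float64(96.5), np.float64(63.0)]
cook -72 front [np.float64(-116.5), np.float64(65.0)] back [np.float64(97.5), np.float64(90.0)]
cook -78 front [np.float64(-115.5), np.float64(84.0)] back [np.float64(97.5), np.float64(81.0)]
board -90 front [np.float64(-114.5), np.float64(12.0)] back [np.float64(98.5), np.float64(56.0)]
board -96 front [np.float64(-115.5), np.float64(34.0)] back [np.float64(98.5), np.float64(70.0)]
board -102 front [np.float64(-115.5), np.float64(35.0)] back [np.float64(99.5), np.float64(65.0)]
[[  94.3  -32.1]
 [-121.5  -31.2]
 [-118.1  -60.9]
 [  97.2  -60.7]
 [-117.2  -85.7]
 [-119.   -71.1]
 [-114.2 -110.5]
 [  94.2  -87.7]]
[(-45, 253), (-43, 253), (-41, 252), (-39, 252), (-37, 205), (-35, 172), (-33, 122), (-31, 170), (-29, 225), (-27, 223), (-25, 213), (-23, 193), (-21, 153), (-19, 103), (-17, 72), (-15, 73), (-13, 103), (-11, 137), (-9, 151), (-7, 151), (-5, 151), (-3, 151), (-1, 150)]
```

```bash
python3 -c "
from station import bot
print(bot.finish_job())"
```

```text
the job is handed in; nothing more can be done
None
```

I handed the job in: the board and cookbook are pushed back to the rack's back board, and the bookend is closed up on the row with no gaps visible. The gripper's linkage, not a fingertip, did most of the cookbook's travel while I pushed the board. The binder, which wasn't one of the two, may still stand a few mm proud.

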